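Prop the caddy lid on its stay, then restock the sauce jars by colour

TASK

Prop the clear lid of the oak condiment caddy open on its own stay: swing the steel stay on the caddy's side wall up by its black knob, which lifts the lid, until its roller has gone over the catch under the lid, and let go so that the lid rests on the stay alone. Then stand the two new sauce jars gently inside the caddy, upright, each in the back half (hinge side) behind the old jar whose lid has the same colour, as new stock goes to the back. The lid stays propped, the old jars stay standing in front, and the salt shaker and the lime stay where they are.

Things in the scene. Friction and masses are not known exactly. Their poses are not given: they have to be found in the camera images.
- caddy: Open oak box, 160 (x) x 222 (y) x 68 mm, fixed, with a clear hinged lid. x points to its rear (hinge side), y to its left, z up; it spans x = -80 to 80, y = -128 to 94, underside z = 0. Walls 8 mm, floor at z = 12 mm. Strips 12 mm high, 5 mm wide along y = 0 and -85 part two jar lanes and, at the right, a narrow lane with a bottle opener. Stay and knob are on its right (-y) side.
- lane_left (a point): Best place for a jar's underside in the back half of the left jar lane, on the floor: caddy x = 25, y = 42, z = 12 mm. A jar's centre may stand at x = 12 to 52, y = 23 to 66 mm; an old jar stands in front at x = -40. The propped lid leans over it: a tool tilted about 25 degrees (20 to 45), fingers pointing down and to the caddy's rear and closing along y, gets in.
- lane_right (a point): The same for the right jar lane: caddy x = 25, y = -30, z = 12 mm; a jar's centre may stand at y = -23 to -63. The raised stay stands outside the right wall at y = -136, up to 160 mm high: keep a wide hand off it.
- lid (a joint): Opening angle of the lid, rad: 0 shut (level), hinge stop at 1.34 (forcing the stay on jams there). Damped: let go, it sinks shut slowly. While the stay rises the lid rises with it; it dips about 0.03 rad when the roller drops behind the catch, and rises again if the stay goes on. Propped, it stands at 1.10 to 1.25.
- stay (a joint): Angle of the stay, rad: 0 folded level to the front, 1.57 upright, stop at 2.15 (leaning to the rear). The roller meets the lid's rail at about 0.1 and lifts the lid; it drops behind the catch at 1.8 to 2.0, depending on where the catch is clamped. A few newtons lift it; pulled off its circle it pushes back harder.
- stay_knob (a point): Middle of the black knob on its axis: 14 mm diameter, 36 mm long, along the caddy's y (y = -147 to -183 mm), at the free end of the stay; its axis is that of the 8 mm brass roller. Moves on a circle of 97 mm radius about the pivot, turning in the grip. The lid's edge rises beside it (y = -144 mm): lean the tool 25 to 35 degrees outward, away from the caddy, fingers closing along x.
- stay_pivot (a point): Pivot of the steel stay on the outside of the right wall: caddy x = 12, y = -136, z = 56 mm, axis along y. 97 mm to the roller and knob.
- lid_hinge (a point): A point of the lid's hinge axis (along y): caddy x = 80, y = 0, z = 70 mm. The underside of lid and rail is the plane through it. Along the lid's right edge an aluminium rail (y = -127 to -144 mm) runs over the roller; under it a dark steel catch is clamped, 85 to 95 mm from the hinge (not measured): a tooth 8 mm high, sloped to the front, steep to the hinge. Behind it the roller holds the lid.
- lid_lip (a point): Middle of the 5 mm thick wooden finger lip at the front edge of the lid, 179 mm from the hinge, 90 mm wide along y.
- front_red: Old sauce jar with red lid in the front of one lane of the caddy, 40 mm diameter, 50 mm high. Origin: centre of its underside, z up.
- front_yellow: The same with a yellow lid, in the front of the other lane.
- new_red: New sauce jar with red lid standing on the table, 40 mm diameter, 50 mm high, 0.09 kg. Origin: centre of its underside, z up.
- new_yellow: The same with a yellow lid.
- salt_shaker: Glass salt shaker with grey top, 44 mm diameter, 90 mm high, a bystander. Origin: centre of its underside.
- lime: Green lime, about 50 mm, a bystander. Origin: its underside.
Things that resemble listed ones, but are neither listed nor needed, are in the scene too. Leave any brown or pink look-alike of the new_yellow alone.

How it is judged:
On the way:
1. with both new jars still outside, the lid rests open on the raised stay and the robot has let go of the caddy (value of joint lid above 0.88 rad and value of joint stay above 1.5 rad and velocity of joint lid between -0.02 and 0.02 rad/s and contact force between each of the arm, the fingers and caddy below 0.05 N and horizontal distance between each of new_red, new_yellow and caddy above 0.13 m), for 0.4 s.
At the end, for the whole second after the job is handed in: The lid is still propped (open more than 0.88 rad, stay above 1.5 rad, at rest) with nothing of the robot touching the caddy; each new jar stands at rest and upright (within 0.1 rad) on the caddy floor in the back half of the lane of the old jar of its colour; the old jars stand upright in front (value of joint lid above 0.88 rad and value of joint stay above 1.5 rad and velocity of joint lid between -0.02 and 0.02 rad/s and contact force between each of the arm, the fingers and caddy below 0.05 N and ((y of new_red in the frame of caddy between 0.018 and 0.07 m and y of front_red in the frame of caddy between 0.018 and 0.07 m) or (y of new_red in the frame of caddy between -0.07 and -0.018 m and y of front_red in the frame of caddy between -0.07 and -0.018 m)) and x of new_red in the frame of caddy between 0.01 and 0.058 m and z of new_red in the frame of caddy between 0.007 and 0.018 m and angle between each of new_red, front_red, new_yellow, front_yellow's own z axis and vertical below 0.1 rad and linear speed of each of new_red, new_yellow below 0.02 m/s and x of each of front_red, front_yellow in the frame of caddy below -0.012 m and ((y of new_yellow in the frame of caddy between 0.018 and 0.07 m and y of front_yellow in the frame of caddy between 0.018 and 0.07 m) or (y of new_yellow in the frame of caddy between -0.07 and -0.018 m and y of front_yellow in the frame of caddy between -0.07 and -0.018 m)) and x of new_yellow in the frame of caddy between 0.01 and 0.058 m and z of new_yellow in the frame of caddy between 0.007 and 0.018 m).
It fails at once if a bystander (salt shaker, lime) is moved more than 30 mm (distance of any of salt_shaker, lime from where it was at the start of the episode above 0.03 m).
It fails at once if a new jar is dropped into the caddy (falls faster than 0.5 m/s with the fingers off it) ((linear speed of new_red above 0.5 m/s and contact force between the fingers and new_red below 0.05 N and horizontal distance between new_red and caddy below 0.13 m) or (linear speed of new_yellow above 0.5 m/s and contact force between the fingers and new_yellow below 0.05 N and horizontal distance between new_yellow and caddy below 0.13 m)).
It fails at once if an old jar is knocked over (angle between any of front_red, front_yellow's own z axis and vertical above 0.6 rad).
It also fails if it takes over 67 s, if anything falls off the work surface, if the arm or the gripper's body presses on something with over 40 N, if the wrist force passes 120 N, or if a joint passes its speed limit or range.

ROBOT

A 7-joint arm with a two-finger parallel gripper is mounted at the origin on the work surface; the furniture and walls round the work are solid. World frame = base frame: x ahead of the robot, y to its left, z up, the work surface at z = 0. Lengths are in m, angles in rad, forces in N, time in s.
With the tool pointing down it reaches from about 0.425 to 0.875 m from the base axis. Payload 4.7 kg.
Tool frame: the origin (TCP) lies midway between the tips of the shut fingers; the grasp point (between the pads) lies 19 mm behind it; z points along the fingers, y is the direction in which the jaws open and shut (so a half turn about z gives the same grasp; the last joint's range is limited). The gripper opens to 87 mm and grips with 3 to 60 N. Pads are 19 mm wide; open, the fingers measure 117 mm over their backs; the gripper's body (75 mm by 190 mm) begins 51 mm behind the grasp point.
Start: joints at [1.133, 0.321, -0.07, 1.45, 0.023, 1.371, -0.057], TCP at [0.284, -0.585, 0.223] pointing down, gripper open.
Joint ranges: [-2.86, 2.86], [-0.3, 2.09], [-1.38, 1.24], [0.06, 2.45], [-1.56, 4.7], [0.09, 2.05], [-2.69, 2.69]. Speed limits (rad/s): [2.57, 2.57, 3.14, 3.14, 3.14, 3.14, 3.14].

INTERFACE

Orientations are given as a rotation vector (axis times angle).
In Python, from bench import get_state, eyes, job gives the robot as it stands. The module is installed in compiled form; this text tells all that it offers.
- The arm moves only by the shell command python3 -m jog 'ROWS' [FORCE]. ROWS is JSON, a list that holds one entry, the list of rows, each a list of 5 numbers: the opening, from 0 (shut) to 1 (fully open), then the shift along the tool's x, y, z in units of 40 mm (1.0 is 40 mm), then the turn about the tool's z in units of 5 degrees (1.0 is 5 degrees). In form: [[[jaw, dx, dy, dz, turn], ...]]. A call has 1 to 10 rows; each row shifts and turns the commanded pose from where the row before left it, along the tool's axes as they then stand; what a row does not reach is not made up. A row lasts 1/8 s, in which the tool goes at most 62.5 mm and 10.7 degrees, less where a joint would pass 70% of its speed; a pose out of reach is approached as far as the arm can. A call is refused whole if a number of a shift passes 1 or a number of a turn 1, either way. A call with a gripper value outside its range is refused whole. The fingers move at their own pace and stop on an object; FORCE is the grip in N (left out, the last holds). Time passes only in rows, so rows that do not move let the fingers close. It gives the time, the measured TCP pose, the force and the opening at its end, in the units of the state.
- get_state(): the state, without advancing time (a new reading comes with each control period).
- eyes.get_image(name): name is "side" or "top"; returns (picture, depth): 384x512x3 uint8, red, green, blue; 384x512 float32, m along the optical axis (not along the pixel's ray), 0 where there is no reading.
- eyes.camera_params(name): a dict with "camera_matrix" (3x3 intrinsics, pixels), "pose" (4x4, takes a point from camera to world coordinates). Camera axes: x right, y down, z forward; pixel columns grow to the right and rows downward; lengths in m; the calibration is good to about 2 mm. A picture is of the moment at which its call begins. camera_params takes no time and is no camera call.
- job.close_job(): hands the job in, once; it reports no verdict.
The state is a dict: "time": time; "joint_positions": joint angles; "qd": joint speeds; "joint_torque": joint torques, N m; "position": TCP position; "tool_rot": TCP orientation; "ft_force": force on the tool from outside, world axes, zero at the start; "torque": the same for the moment, N m; "grip_width": opening from 0.0 (shut) to 1.0 (fully open).
Only numpy, scipy, OpenCV 4.12 (cv2) and the standard library are available. Lean on these libraries where they do the work, as an engineer would, in place of code of your own. Each camera call takes 0.05 s, during which the arm holds its last target. There are 200 camera calls.

## Working session

There is one attempt and no reset: what is moved stays moved. The work goes in short steps, Python scripts to look and compute and a shell command to move; the robot and the scene stay as the last step left them, time stands still between calls to the robot, and variables do not carry over. Pictures are saved under pics/ and viewed, about 8 in all and at most 12, crops included, and the job is handed in when it is done.

```bash
mkdir -p pics; ls; python3 - <<'E'
from bench import get_state, eyes
import numpy as np, cv2
for n in("side","top"):
    im,d=eyes.get_image(n); np.savez(f"pics/{n}0.npz",im=im,d=d)
    cv2.imwrite(f"pics/{n}0.png",im[:,:,::-1])
    p=eyes.camera_params(n); print(n,np.round(p["camera_matrix"],1).tolist(),np.round(p["pose"],3).tolist())
s=get_state();print(s)
a=cv2.imread("pics/side0.png");b=cv2.imread("pics/top0.png")
E
```

```text
pics
side [[357.4, 0.0, 248.1], [0.0, 357.4, 188.2], [0.0, 0.0, 1.0]] [[-0.828, -0.239, 0.508, 0.015], [-0.561, 0.386, -0.733, 0.792], [-0.021, -0.891, -0.453, 0.503], [0.0, 0.0, 0.0, 1.0]]
top [[431.7, 0.0, 261.8], [0.0, 431.7, 191.3], [0.0, 0.0, 1.0]] [[-0.019, -0.994, 0.108, 0.367], [-1.0, 0.02, 0.005, 0.101], [-0.007, -0.108, -0.994, 1.201], [0.0, 0.0, 0.0, 1.0]]
{'time': 0.1, 'joint_positions': array([ 1.13310102,  0.32175696, -0.07010321,  1.45156473,  0.02258837,
        1.37081259, -0.05691133]), 'qd': array([-0.00023578, -0.00215796, -0.00105942, -0.0024007 , -0.00068449,
        0.00012705,  0.00019046]), 'joint_torque': array([-3.55596205e-05, -4.92572379e+01, -4.05504433e-01, -3.13399386e+01,
       -6.41236408e-02,  3.94843379e-02,  6.27329450e-05]), 'position': array([ 0.28352653, -0.58434023,  0.22155989]), 'tool_rot': array([-3.06011627e+00, -7.03328224e-01,  7.34768204e-04]), 'ft_force': array([ 0.31316026, -0.53191539,  0.27793238]), 'torque': array([-0.01166649,  0.04094985, -0.00461061]), 'grip_width': 1.0051179420591574}
```

View pics/top0.png

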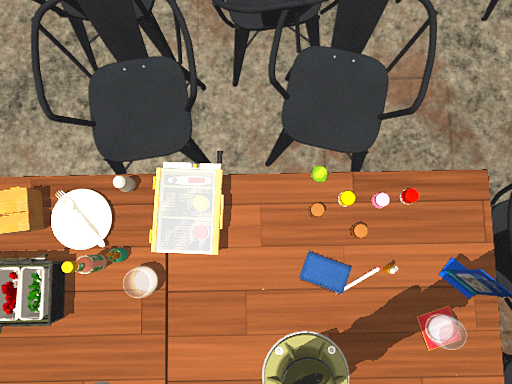

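View pics/side0.png

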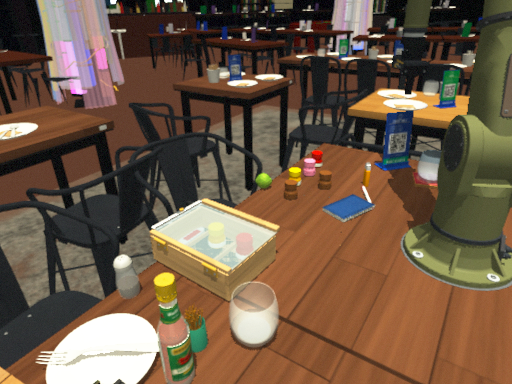

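The top view shows the caddy at (155-222, 165-255), with the knob at (219,157), so the caddy's rear is to the image left (world +Y). New-jar candidates: yellow (347,198), red (410,196), with look-alikes pink (381,200) and brown (317,210), (360,230). The shaker is at (122,183) and the lime at (319,173). I'll confirm in one enlarged crop and measure.

```bash
cat > h.py <<'E'
import numpy as np, cv2
from bench import eyes
def cam(n):
    p=eyes.camera_params(n); return np.array(p["camera_matrix"]),np.array(p["pose"])
def cloud(n,d):
    K,T=cam(n); v,u=np.mgrid[:d.shape[0],:d.shape[1]]
    P=np.stack([(u-K[0,2])/K[0,0]*d,(v-K[1,2])/K[1,1]*d,d],-1)
    W=P@T[:3,:3].T+T[:3,3]; W[d<=0]=np.nan; return W
def proj(n,p):
    K,T=cam(n); q=(np.atleast_2d(p)-T[:3,3])@T[:3,:3]; q=q@K.T; return q[:,:2]/q[:,2:]
E
python3 - <<'E'
from h import *
t=np.load("pics/top0.npz"); s=np.load("pics/side0.npz")
def crop(im,x0,y0,x1,y1,f): return cv2.resize(im[y0:y1,x0:x1,::-1],None,fx=f,fy=f,interpolation=cv2.INTER_CUBIC)
a=crop(t['im'],145,150,235,260,5); b=crop(t['im'],300,160,430,245,2.5); c=crop(s['im'],245,140,345,205,3.3)
out=np.zeros((560,790,3),np.uint8); out[:a.shape[0],:450]=a; out[:b.shape[0],455:455+b.shape[1]]=b; out[230:230+c.shape[0],455:455+c.shape[1]]=c
cv2.imwrite("pics/c1.png",out)
for n,z in(("top",t),("side",s)):
    W=cloud(n,z['d']); hsv=cv2.cvtColor(z['im'],cv2.COLOR_RGB2HSV)
    box={"top":(160,245,300,430),"side":(140,205,245,345)}[n]
    for name,h0,h1 in(("yel",22,33),("red",0,4),("pink",150,176),("green",35,60)):
        m=(hsv[...,0]>=h0)&(hsv[...,0]<=h1)&(hsv[...,1]>120)&(hsv[...,2]>110)
        if name=="pink": m=(hsv[...,0]>=150)&(hsv[...,1]>60)
        k=np.zeros_like(m);k[box[0]:box[1],box[2]:box[3]]=1;m&=k
        m=m&(W[...,2]>0.02)
        if m.sum()<5: continue
        P=W[m]; zt=np.nanpercentile(P[:,2],95); Q=P[P[:,2]>zt-.006]
        v,u=np.where(m); print(n,name,m.sum(),u.mean().round(),v.mean().round(),"top z",zt.round(4),"mid",((Q.min(0)+Q.max(0))/2).round(4),"mean",Q.mean(0).round(4))
    if n=="top":
        R=W[150:262,140:235]; m=R[...,2]>.05
        for lo,hi in((.05,.066),(.066,.09)):
            mm=((R[...,2]>lo)&(R[...,2]<hi)).astype(np.uint8)
            nn,l,st,_=cv2.connectedComponentsWithStats(mm)
            for i in range(1,nn):
                if st[i,4]>60:
                    Q=R[l==i][:,:2].astype(np.float32); print(lo,st[i],cv2.minAreaRect(Q), np.median(R[l==i][:,2]))
        print((R[::4,::4,2]*1000).round().astype(int))
E
```

```text
top yel 225 339.0 191.0 top z 0.0524 mid [ 0.5021 -0.0923  0.0507] mean [ 0.4799 -0.1127  0.0495]
top red 174 410.0 196.0 top z 0.0522 mid [ 0.4746 -0.2918  0.0511] mean [ 0.4745 -0.2916  0.0493]
top pink 51 376.0 201.0 top z 0.0507 mid [ 0.4627 -0.2035  0.049 ] mean [ 0.4583 -0.2011  0.0488]
top green 143 318.0 174.0 top z 0.0456 mid [ 0.5404 -0.0501  0.0444] mean [ 0.542  -0.0471  0.0431]
0.05 [77  1  6 14 66] ((0.585582435131073, 0.21901006996631622), (0.013472787104547024, 0.035955000668764114), 89.81851196289062) 0.06144774819587273
0.066 [   9   12   74   93 6123] ((0.45159050822257996, 0.30574536323547363), (0.189949631690979, 0.23738445341587067), 86.69794464111328) 0.07418646530607309
[[                -300                 -306                 -300
                  -300                 -303                 -296
                  -295                 -299                 -290
                  -297                 -307 -9223372036854775808
                  -365                 -368                 -412
                  -482                 -757                 -750
       
[... 13950 characters left out ...]
-1                   -1                    1
                     2                    3                    2
                    -3                    1                   -5
                    -5                    0                    1]]
side yel 122 295.0 173.0 top z 0.0503 mid [ 0.4707 -0.12    0.0484] mean [ 0.4695 -0.1183  0.0487]
side red 93 317.0 156.0 top z 0.0502 mid [ 0.4739 -0.2905  0.048 ] mean [ 0.4734 -0.2884  0.0485]
side pink 104 310.0 165.0 top z 0.0494 mid [ 0.4611 -0.2123  0.0473] mean [ 0.458  -0.2046  0.0475]
side green 141 263.0 179.0 top z 0.0462 mid [ 0.5411 -0.0482  0.0441] mean [ 0.539  -0.0474  0.0437]<stdin>:26: RuntimeWarning: invalid value encountered in cast
```

View pics/c1.png

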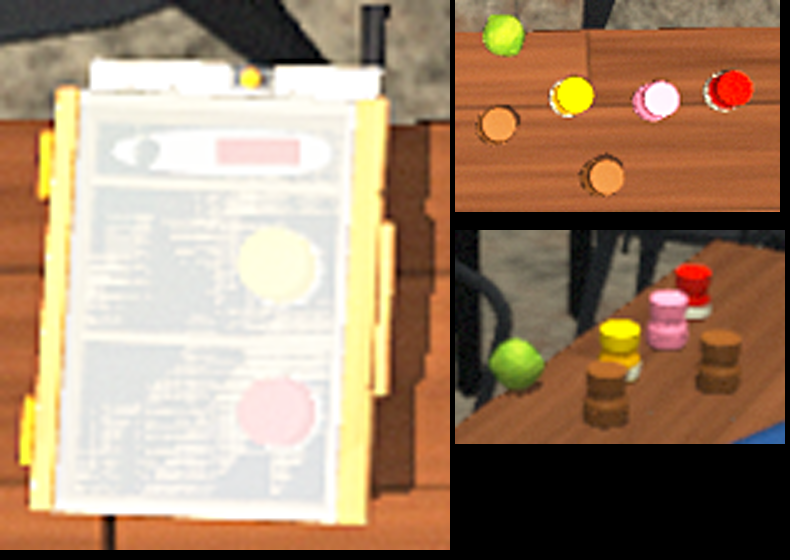

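Old yellow jar is in the right lane, old red in the left lane, both seen through the lid. New yellow = (347,198) at about (0.470,-0.119), new red = (410,196) at about (0.474,-0.291); the pink one and the two brown ones are look-alikes. The caddy's x axis points along world yaw 86.7°, and the knob is at about (0.586,0.219,0.056). I'll move toward the knob now.

```bash
cat >> h.py <<'E'
from scipy.spatial.transform import Rotation as Ro
YAW=np.radians(86.7); CX=np.array([np.cos(YAW),np.sin(YAW),0]); CY=np.array([-np.sin(YAW),np.cos(YAW),0])
O=np.array([.4258,.3133,0])
def w(x,y,z): return O+(x*CX+y*CY)/1000+np.array([0,0,z/1000])
def c(p): d=np.asarray(p)-O; return np.array([d@CX,d@CY,d[2]])*1000
def to(target):
    from bench import get_state
    s=get_state(); R=Ro.from_rotvec(s["tool_rot"]).as_matrix()
    print("t",round(s["time"],2),"caddy mm",c(s["position"]).round(1),"pos",np.round(s["position"],4),"F",np.round(s["ft_force"],1),"grip",round(s["grip_width"],3))
    print("zaxis in caddy",[round(float(R[:,2]@a),3) for a in(CX,CY,[0,0,1])],"turn for jaw||x",round(np.degrees(np.arctan2(R[:,0]@CX,R[:,1]@CX)),1),"||y",round(np.degrees(np.arctan2(R[:,0]@CY,R[:,1]@CY)),1),"q",np.round(s["joint_positions"],2))
    print("need units",(R.T@(np.asarray(target)-s["position"])/.04).round(2))
E
python3 -m jog '[[[1,1,-1,0,1],[1,1,-1,0,1],[1,1,-1,0,1],[1,1,-1,0,1],[1,0.5,-1,0,1],[1,0.2,-1,0,0.84]]]'
python3 - <<'E'
from h import *
to(w(-85,-184,105))
t=np.load("pics/top0.npz")
K,T=cam("top")
for n,u,v in(("yel",145+277/5,150+265/5),("red",145+276/5,150+412/5)):
    r=T[:3,:3]@np.array([(u-K[0,2])/K[0,0],(v-K[1,2])/K[1,1],1]); p=T[:3,3]+r*(.062-T[2,3])/r[2]; print(n,c(p))
E
```

```text
time: 0.85
position: [0.4086, -0.2993, 0.2221]
tool_rot: [-3.14, 0.092, 0.001]
ft_force: [0.6, -0.2, 0.4]
grip_width: 1.001
t 0.85 caddy mm [-612.6  -18.   222.1] pos [ 0.4086 -0.2993  0.2221] F [ 0.6 -0.2  0.4] grip 1.001
zaxis in caddy [0.0, 0.0, -1.0] turn for jaw||x -179.9 ||y -89.9 q [ 0.82  0.03 -0.24  1.79  0.01  1.32 -1.05]
need units [  4.14 -13.19   2.93]
yel [-40.81389447 -39.99056674  62.        ]
red [-44.43950275  37.45258049  62.        ]
```

```bash
python3 -m jog '[[[1,0.42,-1,0,0],[1,0.42,-1,0,0],[1,0.42,-1,0,0],[1,0.42,-1,0,0],[1,0.42,-1,0,0],[1,0.42,-1,0,0],[1,0.42,-1,0,0],[1,0.42,-1,0,0],[1,0.42,-1,0,0],[0.6,0.36,-1,0,0]]]'
python3 -m jog '[[[0.6,0,-1,0,0],[0.6,0,-1,0.5,0],[0.6,0,-1,1,0],[0.6,0,-0.19,1,0],[0.6,0,0,0.4,0],[0.6,0,0,0,0]]]'
python3 - <<'E'
from h import *
to(w(-85,-184,42))
im,d=eyes.get_image("top"); W=cloud("top",d)
s=np.hstack([cv2.resize(im[130:200,180:260],None,fx=5,fy=5)])
im2,_=eyes.get_image("side"); s2=cv2.resize(im2[150:270,140:300],(467,350))
cv2.imwrite("pics/k1.png",np.hstack([s[:350,:400],s2[:,:400]])[:,:,::-1])
E
```

```text
time: 2.1
position: [0.5966, 0.0893, 0.222]
tool_rot: [3.14, -0.091, -0.001]
ft_force: [1.0, 0.0, 0.7]
grip_width: 0.948
time: 2.85
position: [0.6033, 0.2141, 0.1055]
tool_rot: [3.139, -0.093, -0.003]
ft_force: [0.3, 0.5, 0.1]
grip_width: 0.604
t 2.85 caddy mm [ -88.8 -182.9  105.5] pos [0.6033 0.2141 0.1055] F [0.3 0.5 0.1] grip 0.604
zaxis in caddy [-0.002, 0.002, -1.0] turn for jaw||x -179.9 ||y -89.9 q [ 0.1   0.45 -0.62  1.6   0.28  1.19 -2.21]
need units [ 0.03 -0.1   1.59]
```

View pics/k1.png

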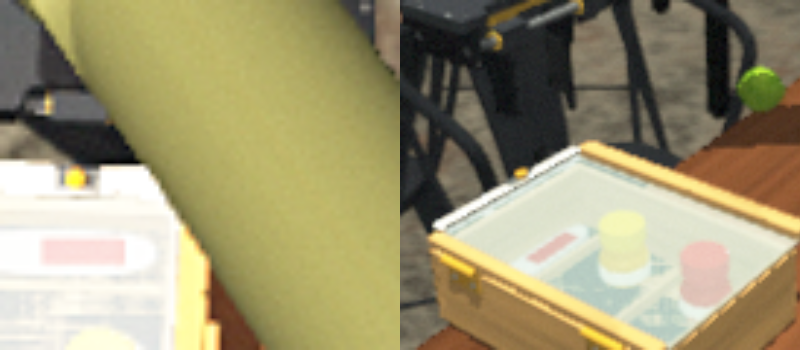

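The arm hides the knob in the top view (left half of the crop) and the knob sits behind the box in the side view, so I rely on the calibrated position. Descending and gripping.

```bash
python3 -m jog '[[[0.6,0,-0.1,0.6,0],[0.6,0.05,0,0.6,0],[0.6,0,0,0.39,0],[0.1,0,0,0,0],[0.1,0,0,0,0],[0.1,0,0,0,0],[0.1,0,0,0,0]]]' 35
python3 - <<'E'
from h import *
to(w(-85,-184,42))
E
```

```text
time: 3.82
position: [0.6063, 0.2197, 0.0437]
tool_rot: [-3.14, 0.091, -0.002]
ft_force: [0.5, 0.1, 0.2]
grip_width: 0.235
t 3.83 caddy mm [ -83.1 -185.5   43.7] pos [0.6063 0.2197 0.0437] F [0.5 0.1 0.2] grip 0.235
zaxis in caddy [0.0, -0.001, -1.0] turn for jaw||x -180.0 ||y -90.0 q [ 0.07  0.52 -0.6   1.64  0.32  1.08 -2.24]
need units [-0.04  0.05  0.04]
```

```bash
python3 -m jog '[[[0.05,0.04,0,0,0],[0.05,0,0,0,0],[0.05,0,0,0,0]]]' 35
python3 - <<'E'
from h import *
to(w(-85,-184,42))
# circle plan from the present TCP, steps of 0.2 rad
P0=np.array([12-97,56.])
for a in np.arange(.2,2.01,.2):
    p=np.array([12-97*np.cos(a),56+97*np.sin(a)]);q=np.array([12-97*np.cos(a-.2),56+97*np.sin(a-.2)])
    print(round(a,1),"dy",round(-(p-q)[0]/40,2),"dz",round(-(p-q)[1]/40,2), "tot",((p-P0)).round(1))
E
```

```text
time: 4.2
position: [0.6063, 0.2171, 0.0431]
tool_rot: [3.136, -0.092, -0.005]
ft_force: [-4.1, -4.7, 5.2]
grip_width: 0.138
t 4.2 caddy mm [ -85.6 -185.8   43.1] pos [0.6063 0.2171 0.0431] F [-4.1 -4.7  5.2] grip 0.138
zaxis in caddy [-0.004, 0.003, -1.0] turn for jaw||x -179.9 ||y -89.9 q [ 0.07  0.52 -0.59  1.63  0.32  1.09 -2.24]
need units [-0.04 -0.02  0.03]
0.2 dy -0.05 dz -0.48 tot [ 1.9 19.3]
0.4 dy -0.14 dz -0.46 tot [ 7.7 37.8]
0.6 dy -0.23 dz -0.42 tot [16.9 54.8]
0.8 dy -0.31 dz -0.37 tot [29.4 69.6]
1.0 dy -0.38 dz -0.3 tot [44.6 81.6]
1.2 dy -0.43 dz -0.22 tot [61.9 90.4]
1.4 dy -0.47 dz -0.13 tot [80.5 95.6]
1.6 dy -0.48 dz -0.03 tot [99.8 97. ]
1.8 dy -0.48 dz 0.06 tot [119.   94.5]
2.0 dy -0.46 dz 0.16 tot [137.4  88.2]
```

```bash
python3 -m jog '[[[0.05,-0.04,-0.01,-0.24,0],[0.05,0,-0.04,-0.24,0],[0.05,0,-0.06,-0.23,0],[0.05,0,-0.08,-0.23,0],[0.05,0,0,0,0]]]' 40
python3 - <<'E'
from h import *
a=.4; to(w(-85.6+97-97*np.cos(a),-184,43.1+97*np.sin(a)))
E
```

```text
time: 4.82
position: [0.6067, 0.224, 0.0815]
tool_rot: [3.135, -0.093, -0.0]
ft_force: [-2.0, -7.8, 1.5]
grip_width: 0.136
t 4.83 caddy mm [ -78.8 -185.7   81.5] pos [0.6067 0.224  0.0815] F [-2.  -7.8  1.5] grip 0.136
zaxis in caddy [-0.005, 0.0, -1.0] turn for jaw||x -179.9 ||y -89.9 q [ 0.07  0.49 -0.61  1.6   0.3   1.15 -2.24]
need units [-0.04 -0.02  0.02]
```

```bash
cat >> h.py <<'E'
def lid(save=None):
    im,d=eyes.get_image("side"); W=cloud("side",d); L=(W-O)@np.stack([CX,CY,[0,0,1]],1)*1000
    if save: cv2.imwrite(save,cv2.resize(im[60:320,100:360],None,fx=2.3,fy=2.3)[:,:,::-1])
    m=(abs(L[...,1]-20)<70)&(L[...,0]<70)&(L[...,0]>-130)&(L[...,2]>85)&(L[...,2]<300)
    Q=L[m]; Q=Q[~np.isnan(Q[:,0])]; print("pts",len(Q))
    if len(Q)>20:
        a=np.arctan2(Q[:,2]-74,80-Q[:,0]); r=np.hypot(Q[:,2]-74,80-Q[:,0]); print("lid angle med",np.median(a).round(3),"pct",np.percentile(a,[10,90]).round(2),"rmax",np.percentile(r,98).round())
E
python3 - <<'E'
from h import *
lid("pics/l1.png")
E
```

```text
pts 2188
lid angle med 0.16 pct [0.15 0.21] rmax 172.0
```

View pics/l1.png

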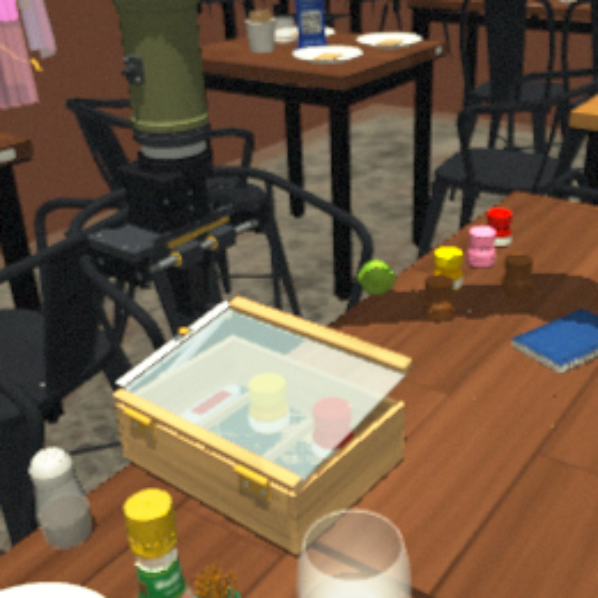

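The lid has risen to about 0.16 rad with the stay at 0.4, as expected (lid edge in the crop runs (235,300)-(405,365)), and the hand stands clear outside the rail. Continuing along the circle.

```bash
python3 -m jog '[[[0.05,-0.04,-0.12,-0.21,0],[0.05,0,-0.12,-0.2,0],[0.05,0,-0.15,-0.19,0],[0.05,0,-0.16,-0.18,0],[0.05,0,-0.18,-0.16,0],[0.05,0,-0.2,-0.14,0],[0.05,0,-0.21,-0.12,0],[0.05,0,-0.22,-0.1,0],[0.05,0,0,0,0]]]' 40
python3 - <<'E'
from h import *
a=1.2; to(w(-85.6+97-97*np.cos(a),-184,43.1+97*np.sin(a))); lid()
E
```

```text
time: 6.0
position: [0.6103, 0.277, 0.1381]
tool_rot: [3.133, -0.095, 0.008]
ft_force: [-3.4, -13.4, 20.6]
grip_width: 0.134
t 6.0 caddy mm [ -25.6 -186.3  138.1] pos [0.6103 0.277  0.1381] F [ -3.4 -13.4  20.6] grip 0.134
zaxis in caddy [-0.007, -0.005, -1.0] turn for jaw||x -179.8 ||y -89.8 q [-0.01  0.48 -0.63  1.48  0.3   1.27 -2.3 ]
need units [-0.06 -0.05  0.11]
pts 4500
lid angle med 0.659 pct [0.64 0.7 ] rmax 171.0
```

```bash
python3 -m jog '[[[0.05,-0.03,-0.2,-0.16,0],[0.05,0,-0.26,-0.1,0],[0.05,0,-0.24,-0.02,0],[0.05,0,-0.24,-0.01,0],[0.05,0,-0.24,0.02,0],[0.05,0,0,0,0]]]' 40
python3 - <<'E'
from h import *
a=1.7; to(w(11.2-97*np.cos(a),-184,47.5+97*np.sin(a))); lid()
E
```

```text
time: 6.8
position: [0.613, 0.3281, 0.1463]
tool_rot: [-3.14, 0.093, -0.012]
ft_force: [4.4, -2.8, 3.0]
grip_width: 0.138
t 6.8 caddy mm [  25.6 -186.1  146.3] pos [0.613  0.3281 0.1463] F [ 4.4 -2.8  3. ] grip 0.138
zaxis in caddy [0.001, -0.008, -1.0] turn for jaw||x -179.9 ||y -89.9 q [-0.09  0.53 -0.63  1.41  0.32  1.3  -2.37]
need units [-0.05  0.05  0.06]
pts 4565
lid angle med 1.127 pct [1.11 1.17] rmax 173.0
```

```bash
python3 -m jog '[[[0.05,-0.03,-0.12,0.03,0],[0.05,0,0,0,0]]]' 40 | tail -4
python3 -c "
from h import *
to(w(0,-184,100));lid()"
python3 -m jog '[[[0.05,0,-0.12,0.03,0],[0.05,0,0,0,0]]]' 40 | tail -4
python3 -c "
from h import *
to(w(0,-184,100));lid()"
```

```text
position: [0.6133, 0.3324, 0.1455]
tool_rot: [-3.139, 0.094, -0.016]
ft_force: [6.6, -4.1, 5.6]
grip_width: 0.134
t 7.1 caddy mm [  29.9 -186.   145.5] pos [0.6133 0.3324 0.1455] F [ 6.6 -4.1  5.6] grip 0.134
zaxis in caddy [0.001, -0.01, -1.0] turn for jaw||x -179.9 ||y -89.9 q [-0.09  0.53 -0.63  1.41  0.32  1.3  -2.37]
need units [-0.06  0.75  1.14]
pts 4459
lid angle med 1.175 pct [1.16 1.22] rmax 173.0
position: [0.6135, 0.3373, 0.144]
tool_rot: [-3.139, 0.094, -0.015]
ft_force: [7.4, -1.5, 3.4]
grip_width: 0.139
t 7.4 caddy mm [  34.8 -186.   144. ] pos [0.6135 0.3373 0.144 ] F [ 7.4 -1.5  3.4] grip 0.139
zaxis in caddy [0.001, -0.01, -1.0] turn for jaw||x -179.9 ||y -89.9 q [-0.1   0.54 -0.63  1.4   0.32  1.3  -2.38]
need units [-0.06  0.87  1.1 ]
pts 4327
lid angle med 1.221 pct [1.21 1.26] rmax 174.0
```

```bash
python3 -m jog '[[[0.05,0.05,-0.12,0.03,0],[0.05,0,0,0,0]]]' 40 | tail -4
python3 -c "
from h import *
to(w(0,-184,100));lid()"
python3 -m jog '[[[0.05,0,-0.1,0.03,0],[0.05,0,0,0,0]]]' 40 | tail -4
python3 -c "
from h import *
to(w(0,-184,100));lid()"
```

```text
position: [0.6139, 0.3432, 0.1419]
tool_rot: [-3.139, 0.092, -0.01]
ft_force: [5.0, -2.5, 3.2]
grip_width: 0.136
t 7.7 caddy mm [  40.6 -186.1  141.9] pos [0.6139 0.3432 0.1419] F [ 5.  -2.5  3.2] grip 0.136
zaxis in caddy [0.002, -0.006, -1.0] turn for jaw||x -179.9 ||y -89.9 q [-0.11  0.55 -0.63  1.39  0.33  1.3  -2.38]
need units [-0.06  1.02  1.04]
pts 4196
lid angle med 1.261 pct [1.25 1.3 ] rmax 174.0
position: [0.6141, 0.3473, 0.1401]
tool_rot: [-3.138, 0.092, -0.009]
ft_force: [6.2, -0.6, 2.1]
grip_width: 0.142
t 8.0 caddy mm [  44.8 -186.   140.1] pos [0.6141 0.3473 0.1401] F [ 6.2 -0.6  2.1] grip 0.142
zaxis in caddy [0.002, -0.006, -1.0] turn for jaw||x -179.9 ||y -89.9 q [-0.12  0.56 -0.63  1.39  0.33  1.3  -2.39]
need units [-0.05  1.12  1.  ]
pts 4332
lid angle med 1.224 pct [1.21 1.26] rmax 174.0
```

The lid dipped from 1.261 to 1.224 rad with the stay at about 1.92, so the roller is behind the catch. Letting go.

```bash
python3 -m jog '[[[0.5,0,0,0,0],[0.5,0,0,0,0],[0.5,0.5,0,0,0],[0.5,0.8,0,0,0],[0.5,0.5,0,-0.5,0],[0.5,0,0,-1,0],[0.5,0,0,-1,0],[0.5,0,0,0,0]]]' 
python3 -c "
from h import *
to(w(0,-184,100));lid('pics/l2.png')"
```

```text
time: 9.05
position: [0.6834, 0.3456, 0.2431]
tool_rot: [-3.135, 0.088, -0.007]
ft_force: [0.5, 0.0, -0.1]
grip_width: 0.501
t 9.05 caddy mm [  47.  -255.3  243.1] pos [0.6834 0.3456 0.2431] F [ 0.5  0.  -0.1] grip 0.501
zaxis in caddy [0.006, -0.004, -1.0] turn for jaw||x 179.9 ||y -90.1 q [-0.16  0.63 -0.61  1.05  0.34  1.54 -2.31]
need units [-1.8   1.19  3.56]
pts 4363
lid angle med 1.205 pct [1.19 1.25] rmax 173.0
```

View pics/l2.png

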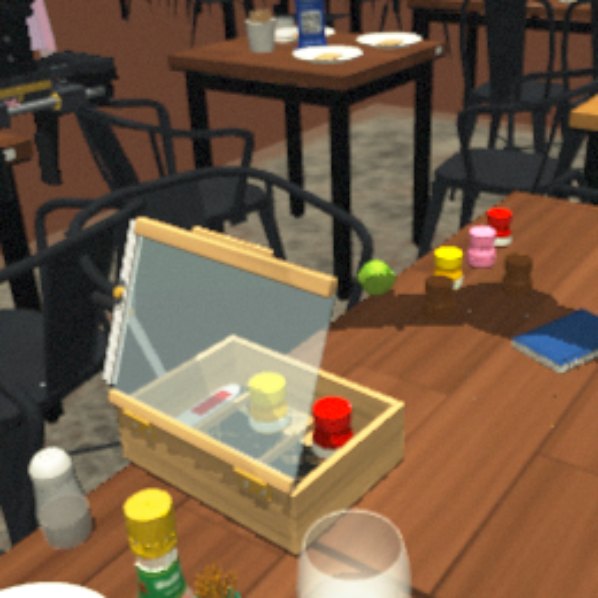

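The lid stands propped at about 1.2 rad on the stay, with the hand clear. The moves have no tilt axis, so I'll now check whether pushing past the inner reach limit on the -Y side leaves the tool leaning.

```bash
python3 -m jog '[[[0.8,0,1,0,0],[0.8,0,1,0,0],[0.8,0,1,0,0],[0.8,0,1,0,0],[0.8,0,1,0,0],[0.8,0,1,0,0],[0.8,0,1,0,0],[0.8,0,1,0,0],[0.8,0,1,0,0],[0.8,0,1,0,0]]]' | head -2
python3 -m jog '[[[0.8,0,1,0,0],[0.8,0,1,0,0],[0.8,-1,1,0,0],[0.8,-1,1,0,0],[0.8,-1,1,0,0],[0.8,-1,1,0,0],[0.8,-1,1,0,0],[0.8,-1,1,0,0],[0.8,-1,1,0,0],[0.8,-1,1,0,0]]]' | head -2
python3 -m jog '[[[0.8,-1,0,0,-1],[0.8,-1,0.08,0,-1],[0.8,-1,0.16,0,-1],[0.8,-1,0.26,0,-1],[0.8,-0.8,0.3,0,-1],[0.8,0,0,0,-1],[0.8,0,0,0,-1],[0.8,0,0,0,-1],[0.8,0,0,0,-1]]]' | head -2
python3 -c "
from h import *
lid(); to([.1,-.43,.243])"
```

```text
time: 10.35
position: [0.6587, -0.057, 0.2367]
time: 11.6
position: [0.3157, -0.4371, 0.237]
time: 12.72
position: [0.1346, -0.488, 0.2368]
pts 4360
lid angle med 1.205 pct [1.19 1.25] rmax 173.0
t 12.78 caddy mm [-816.8  244.6  236.8] pos [ 0.1346 -0.488   0.2368] F [ 0.1  0.3 -0.3] grip 0.802
zaxis in caddy [0.003, 0.0, -1.0] turn for jaw||x 134.7 ||y -135.3 q [ 1.35  0.02 -0.1   1.77  0.    1.35  0.41]
need units [ 0.33 -1.66 -0.15]
```

```bash
sed -i 's/np.arctan2(R\[:,0\]@C\([XY]\)/np.arctan2(-R[:,0]@C\1/g' h.py
python3 -m jog '[[[0.8,0,0,0,-1],[0.8,0,0,0,-1],[0.8,0,0,0,-1],[0.8,0,0,0,-1],[0.8,0,0,0,-1],[0.8,0,0,0,-1],[0.8,0,0,0,-1],[0.8,0,0,0,-1],[0.8,0,0,0,-1]]]' | head -2
python3 -c "
from h import *
to([.05,-.43,.243])"
```

```text
time: 13.9
position: [0.1346, -0.4883, 0.2372]
t 13.9 caddy mm [-817.   244.6  237.2] pos [ 0.1346 -0.4883  0.2372] F [ 0.6 -0.9  0. ] grip 0.799
zaxis in caddy [0.003, 0.0, -1.0] turn for jaw||x -89.9 ||y -179.9 q [ 1.35  0.02 -0.1   1.77  0.    1.35  1.19]
need units [ 1.34 -2.19 -0.14]
```

```bash
python3 -m jog '[[[0.8,1,-1,0,0],[0.8,1,-1,0,0],[0.8,1,-1,0,0],[0.8,1,0,0,0],[0.8,1,0,0,0]]]' | head -3
python3 -c "
from h import *
to([.05,-.43,.243])"
python3 -m jog '[[[0.8,1,0,0,0],[0.8,1,0,0,0],[0.8,0,0,0,0]]]' | head -3
python3 -c "
from h import *
to([.05,-.43,.243])"
```

```text
time: 14.52
position: [0.0271, -0.326, 0.2012]
tool_rot: [-2.253, -2.097, -0.127]
t 14.53 caddy mm [-661.2  361.2  201.2] pos [ 0.0271 -0.326   0.2012] F [1.4 1.6 0.1] grip 0.804
zaxis in caddy [0.102, -0.013, -0.995] turn for jaw||x -90.8 ||y 179.2 q [ 1.28 -0.3   0.14  2.12  0.01  1.41  1.33]
need units [-2.43  0.77 -1.29]
time: 14.9
position: [0.0427, -0.2745, 0.1731]
tool_rot: [-2.178, -2.062, -0.248]
t 14.9 caddy mm [-608.9  348.7  173.1] pos [ 0.0427 -0.2745  0.1731] F [-0.7 -0.2  0.4] grip 0.803
zaxis in caddy [0.209, -0.017, -0.978] turn for jaw||x -89.9 ||y -179.7 q [ 1.27 -0.3   0.11  2.19 -0.04  1.45  1.33]
need units [-3.42  0.43 -2.51]
```

The inner limit works: the tool tilts toward the caddy's rear (z axis now 12° over) and holds it. I'll continue to about 27°.

```bash
python3 -m jog '[[[0.8,1,0,-0.3,0],[0.8,1,0,-0.3,0],[0.8,0,0,0,0]]]' | head -3
python3 -c "
from h import *
to([.05,-.43,.243])"
```

```text
time: 15.28
position: [0.0542, -0.2317, 0.1793]
tool_rot: [-2.115, -2.004, -0.372]
t 15.28 caddy mm [-565.5  339.7  179.3] pos [ 0.0542 -0.2317  0.1793] F [-0.7 -0.1 -0.3] grip 0.801
zaxis in caddy [0.319, -0.023, -0.947] turn for jaw||x -90.0 ||y -179.6 q [ 1.25 -0.3   0.12  2.2  -0.08  1.55  1.31]
need units [-4.19  0.22 -3.09]
```

```bash
python3 -m jog '[[[0.8,1,0,-0.5,0],[0.8,1,0,-0.5,0],[0.8,0.5,0,-0.3,0],[0.8,0,0,0,0]]]' | head -3
python3 -c "
from h import *
to([.05,-.43,.243])"
python3 -m jog '[[[0.8,-1,0,0,0],[0.8,-1,0,0,0],[0.8,-1,0,0,0],[0.8,-1,0,-0.5,0],[0.8,-1,0,-0.5,0],[0.8,-1,0,-0.5,0]]]' | head -3
python3 -c "
from h import *
to([.474,-.2915-.02,.2])"
```

```text
time: 15.78
position: [0.0639, -0.1968, 0.2276]
tool_rot: [-2.05, -1.935, -0.483]
t 15.78 caddy mm [-530.1  332.   227.6] pos [ 0.0639 -0.1968  0.2276] F [-1.4 -0.3 -0.2] grip 0.801
zaxis in caddy [0.425, -0.025, -0.905] turn for jaw||x -90.3 ||y -179.7 q [ 1.48 -0.3  -0.09  2.14 -0.15  1.73  1.35]
need units [-5.12  0.03 -2.83]
time: 16.52
position: [0.0514, -0.4392, 0.1773]
tool_rot: [-2.043, -1.936, -0.484]
t 16.52 caddy mm [-772.8  330.4  177.3] pos [ 0.0514 -0.4392  0.1773] F [ 0.7 -0.6  0.8] grip 0.798
zaxis in caddy [0.428, -0.022, -0.903] turn for jaw||x -90.1 ||y -179.5 q [ 1.49  0.26 -0.03  1.69 -0.09  1.62  1.43]
need units [ 3.58 10.37  1.34]
```

Tilt is 25.3° and it persists when I move away. Now the pick of the red jar: compute the pre-grasp 100 mm back along the tool.

```bash
cat >> h.py <<'E'
def tcp(jar,h=.036,back=0.):
    from bench import get_state
    z=Ro.from_rotvec(get_state()["tool_rot"]).as_matrix()[:,2]
    return np.array([jar[0],jar[1],jar[2]+h])+z*(.019-back)
E
python3 - <<'E'
from h import *
t=np.load("pics/top0.npz"); W=cloud("top",t['d'])
for n,u,v in(("yel",347,198),("red",410,196)):
    P=W[v-16:v+17,u-16:u+17].reshape(-1,3); Q=P[(P[:,2]>.043)&(P[:,2]<.06)]
    (cx,cy),r=cv2.minEnclosingCircle(Q[:,:2].astype(np.float32)); print(n,len(Q),cx,cy,r,Q.mean(0))
to(tcp([.4743,-.291,0],back=.1))
to(tcp([.4743,-.291,0]))
E
```

```text
yel 146 0.47106102108955383 -0.12160301208496094 0.018268749117851257 [ 0.47064869 -0.12117469  0.04923287]
red 150 0.4739297926425934 -0.29266637563705444 0.01886027492582798 [ 0.47435212 -0.2918382   0.04880373]
t 16.52 caddy mm [-772.8  330.4  177.3] pos [ 0.0514 -0.4392  0.1773] F [ 0.7 -0.6  0.8] grip 0.798
zaxis in caddy [0.428, -0.022, -0.903] turn for jaw||x -90.1 ||y -179.5 q [ 1.49  0.26 -0.03  1.69 -0.09  1.62  1.43]
need units [ 2.29 10.25  3.24]
t 16.52 caddy mm [-772.8  330.4  177.3] pos [ 0.0514 -0.4392  0.1773] F [ 0.7 -0.6  0.8] grip 0.798
zaxis in caddy [0.428, -0.022, -0.903] turn for jaw||x -90.1 ||y -179.5 q [ 1.49  0.26 -0.03  1.69 -0.09  1.62  1.43]
need units [ 2.29 10.25  5.74]
```

```bash
python3 - <<'E'
from h import *
t=np.load("pics/top0.npz"); W=cloud("top",t['d'])
P=W[250:305,430:512].reshape(-1,3); Q=P[P[:,2]>.03]; print(len(Q),np.nanmin(Q,0),np.nanmax(Q,0),np.percentile(Q,[2,98],axis=0))
E
```

```text
921 [ 0.21016553 -0.46873049  0.03000259] [ 0.28497032 -0.38320012  0.19138412] [[ 0.21548716 -0.46181122  0.03400461]
 [ 0.28138012 -0.3863183   0.1885422 ]]
```

A card about 190 mm tall stands on the way at (0.21-0.285, -0.47..-0.385), so I lift over it first.

```bash
python3 -m jog '[[[0.8,0.4,0,-1,0],[0.8,0.4,0,-1,0],[0.8,0.2,0,-0.5,0],[0.8,0,1,0,0],[0.8,0,1,0,0],[0.8,0,1,0,0],[0.8,0,1,0,0],[0.8,0,1,0,0],[0.8,0,1,0,0]]]' | head -3
python3 -m jog '[[[0.8,0,1,0,0],[0.8,0,1,0,0],[0.8,0.5,1,1,0],[0.7,0.5,1,1,0],[0.7,0,0,0,0]]]' | head -3
python3 - <<'E'
from h import *
to(tcp([.4743,-.2915,0],back=.04))
E
```

```text
time: 17.65
position: [0.2895, -0.4585, 0.2909]
tool_rot: [-2.044, -1.936, -0.483]
time: 18.27
position: [0.4572, -0.3913, 0.238]
tool_rot: [-2.03, -1.942, -0.486]
t 18.27 caddy mm [-701.7  -71.9  238. ] pos [ 0.4572 -0.3913  0.238 ] F [-0.3  0.3  0.9] grip 0.717
zaxis in caddy [0.433, -0.018, -0.901] turn for jaw||x -89.5 ||y -179.0 q [ 1.02  0.46 -0.24  1.31 -0.24  1.67  0.76]
need units [0.08 0.18 5.12]
```

```bash
python3 -m jog '[[[0.7,0.08,0.18,1,0],[0.7,0,0,1,0],[0.7,0,0,1,0],[0.7,0,0,1,0],[0.7,0,0,1,0],[0.7,0,0,0.1,0],[0.7,0,0,0,0]]]' | head -3
python3 - <<'E'
from h import *
to(tcp([.4743,-.2915,0]))
E
```

```text
time: 19.15
position: [0.4708, -0.3092, 0.0593]
tool_rot: [-2.045, -1.938, -0.486]
t 19.15 caddy mm [-618.9  -80.7   59.3] pos [ 0.4708 -0.3092  0.0593] F [ 0.4  0.3 -0.3] grip 0.7
zaxis in caddy [0.427, -0.025, -0.904] turn for jaw||x -90.1 ||y -179.5 q [ 0.97  0.49 -0.27  1.65 -0.24  1.28  0.76]
need units [0.15 0.05 1.19]
```

```bash
python3 -m jog '[[[0.7,0.1,0.05,0.6,0],[0.7,0.05,0,0.5,0],[0.7,0,0,0,0],[0.3,0,0,0,0],[0.3,0,0,0,0],[0.3,0,0,0,0],[0.3,0,0,0,0]]]' 20 | head -6
python3 - <<'E'
from h import *
to(tcp([.4743,-.2915,0]))
im,d=eyes.get_image("side"); cv2.imwrite("pics/g1.png",cv2.resize(im[80:230,220:400],None,fx=4,fy=4)[:,:,::-1])
E
```

```text
time: 20.02
position: [0.4753, -0.2845, 0.0223]
tool_rot: [-2.045, -1.938, -0.488]
ft_force: [-0.4, -1.6, 3.4]
grip_width: 0.421
t 20.02 caddy mm [-593.9  -83.9   22.3] pos [ 0.4753 -0.2845  0.0223] F [-0.4 -1.6  3.4] grip 0.421
zaxis in caddy [0.428, -0.026, -0.903] turn for jaw||x -90.1 ||y -179.4 q [ 0.95  0.52 -0.28  1.7  -0.25  1.2   0.76]
need units [-0.01 -0.01  0.09]
```

View pics/g1.png

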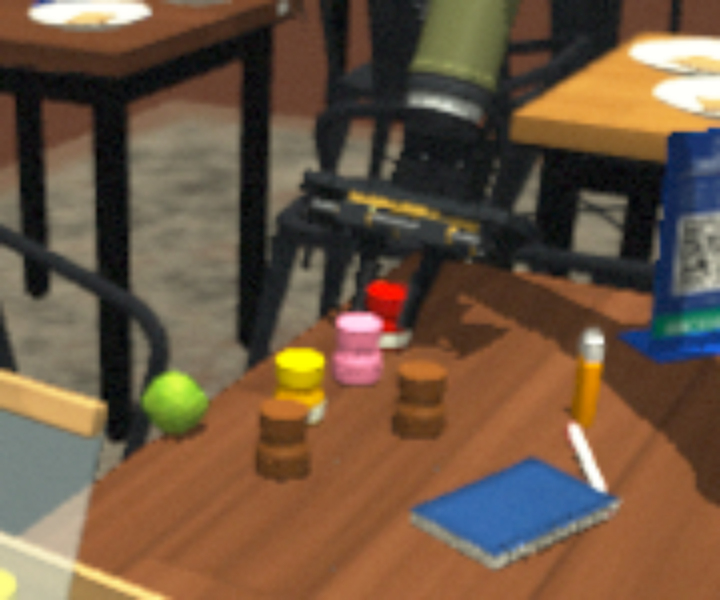

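The red jar sits between the fingers (385,315 in the crop), width 0.42, i.e. about 37 mm. Lifting it and computing the way to the left lane.

```bash
cat >> h.py <<'E'
def place(lx,ly,off,back,lift=.001):
    "TCP for jar at caddy (lx,ly), off=TCP minus jar at the grasp (world)"
    from bench import get_state
    z=Ro.from_rotvec(get_state()["tool_rot"]).as_matrix()[:,2]
    return w(lx,ly,12)+np.array(off)+[0,0,lift]-z*back
E
python3 -m jog '[[[0.3,0,0,-0.5,0],[0.3,0,0,-1,0],[0.3,0,0,-1,0],[0.3,0,0,-0.9,0],[0.3,0,0,0,0]]]' 25 | head -6
python3 - <<'E'
from h import *
to(place(30,42,[.001,.007,.0223],.12))
E
```

```text
time: 20.7
position: [0.469, -0.3442, 0.1465]
tool_rot: [-2.049, -1.94, -0.488]
ft_force: [-0.3, 0.3, -1.3]
grip_width: 0.418
t 20.7 caddy mm [-653.9  -81.   146.5] pos [ 0.469  -0.3442  0.1465] F [-0.3  0.3 -1.3] grip 0.418
zaxis in caddy [0.426, -0.029, -0.904] turn for jaw||x -90.2 ||y -179.5 q [ 1.    0.45 -0.26  1.52 -0.24  1.46  0.75]
need units [14.48 -3.2   6.78]
```

```bash
python3 -m jog '[[[0.3,0.5,0.1,0.2,0],[0.3,1,0.1,0.4,0],[0.3,1,0,0.45,0],[0.3,1,0,0.45,0],[0.3,1,0,0.45,0],[0.3,1,0,0.45,0],[0.3,1,0,0.45,0],[0.3,1,0,0.45,0],[0.3,1,0,0.45,0],[0.3,0.5,0,0.2,0]]]' | head -3
python3 - <<'E'
from h import *
to(place(30,42,[.001,.007,.0223],.12))
E
```

```text
time: 21.95
position: [0.4966, 0.055, 0.155]
tool_rot: [-2.036, -1.94, -0.484]
t 21.95 caddy mm [-253.8  -85.5  155. ] pos [0.4966 0.055  0.155 ] F [-0.1 -1.3 -0.7] grip 0.411
zaxis in caddy [0.43, -0.019, -0.903] turn for jaw||x -89.7 ||y -179.2 q [ 0.67  0.09 -0.54  1.95 -0.43  1.17  0.27]
need units [ 5.32 -3.21  2.77]
```

```bash
python3 -m jog '[[[0.3,0.6,-0.8,0.2,0],[0.3,1,-0.8,0.5,0],[0.3,1,-0.8,0.5,0],[0.3,1,-0.8,0.5,0],[0.3,1,0,0.5,0],[0.3,0.5,0,0.3,0],[0.3,0,0,0,0]]]' | head -3
python3 - <<'E'
from h import *
to(place(30,42,[.001,.007,.0223],.12)); lid()
to(place(30,42,[.001,.007,.0223],0))
E
```

```text
time: 22.82
position: [0.3832, 0.2857, 0.1495]
tool_rot: [-2.039, -1.94, -0.485]
t 22.82 caddy mm [-30.   41.  149.5] pos [0.3832 0.2857 0.1495] F [ 0.2 -0.2 -1.3] grip 0.414
zaxis in caddy [0.429, -0.022, -0.903] turn for jaw||x -89.9 ||y -179.3 q [ 0.5  -0.19 -0.82  2.16 -0.65  1.01 -0.05]
need units [ 0.29 -0.08  0.3 ]
pts 7016
lid angle med 1.195 pct [0.8  1.24] rmax 266.0
t 22.88 caddy mm [-31.3  40.3 149.4] pos [0.3838 0.2843 0.1494] F [ 0.2 -0.6 -1.3] grip 0.422
zaxis in caddy [0.428, -0.023, -0.903] turn for jaw||x -90.0 ||y -179.4 q [ 0.5  -0.19 -0.82  2.16 -0.65  1.01 -0.05]
need units [ 0.32 -0.1   3.31]
```

```bash
python3 -m jog '[[[0.3,0.32,-0.1,0.4,0],[0.3,0,0,0.7,0],[0.3,0,0,0.7,0],[0.3,0,0,0.5,0],[0.3,0,0,0.3,0],[0.3,0,0,0,0]]]' | head -5
python3 - <<'E'
from h import *
to(place(30,42,[.001,.007,.0223],0)); lid("pics/p1.png")
E
```

```text
time: 23.62
position: [0.3858, 0.3393, 0.0605]
tool_rot: [-2.044, -1.935, -0.484]
ft_force: [0.1, 0.5, -1.7]
grip_width: 0.416
t 23.62 caddy mm [23.6 41.4 60.5] pos [0.3858 0.3393 0.0605] F [ 0.1  0.5 -1.7] grip 0.416
zaxis in caddy [0.429, -0.022, -0.903] turn for jaw||x -90.2 ||y -179.6 q [ 0.43  0.09 -0.97  2.2  -0.46  0.67 -0.25]
need units [ 0.03 -0.02  0.71]
pts 6968
lid angle med 1.195 pct [0.9  1.24] rmax 261.0
```

View pics/p1.png

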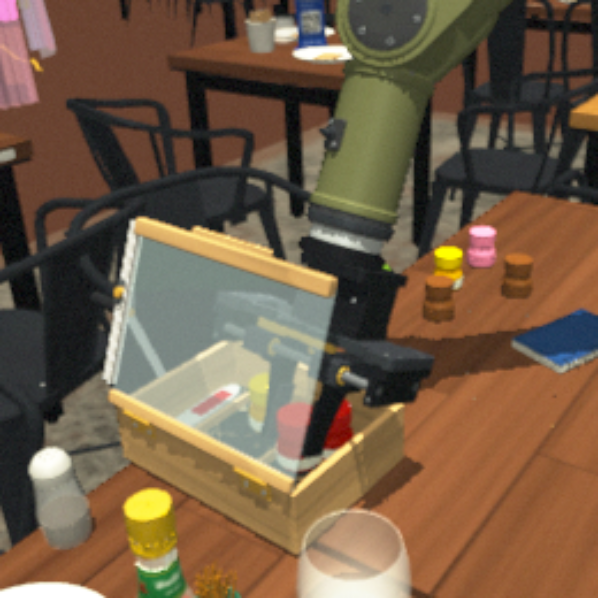

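The new red jar hangs upright behind the old red one, at (295,435) in the crop, with the hand clear of the lid. Lowering the last 28 mm.

```bash
python3 -m jog '[[[0.3,0,0,0.3,0],[0.3,0,0,0.2,0],[0.3,0,0,0.13,0],[0.3,0,0,0,0]]]' | head -5
python3 - <<'E'
from h import *
to(place(30,42,[.001,.007,.0223],0))
E
```

```text
time: 24.18
position: [0.3878, 0.3513, 0.039]
tool_rot: [-2.043, -1.937, -0.487]
ft_force: [0.6, 0.8, -1.4]
grip_width: 0.42
t 24.18 caddy mm [35.8 40.2 39. ] pos [0.3878 0.3513 0.039 ] F [ 0.6  0.8 -1.4] grip 0.42
zaxis in caddy [0.429, -0.024, -0.903] turn for jaw||x -90.1 ||y -179.4 q [ 0.38  0.17 -0.96  2.2  -0.38  0.6  -0.32]
need units [-0.01 -0.03  0.1 ]
```

```bash
python3 -m jog '[[[0.3,0,0,0.08,0],[0.3,0,0,0.05,0],[0.3,0,0,0,0]]]' | head -5
python3 - <<'E'
from h import *
to(place(30,42,[.001,.007,.0223],0))
E
```

```text
time: 24.55
position: [0.3882, 0.3537, 0.0345]
tool_rot: [-2.043, -1.937, -0.488]
ft_force: [0.3, 0.5, -0.4]
grip_width: 0.415
t 24.55 caddy mm [38.2 39.8 34.5] pos [0.3882 0.3537 0.0345] F [ 0.3  0.5 -0.4] grip 0.415
zaxis in caddy [0.429, -0.025, -0.903] turn for jaw||x -90.1 ||y -179.4 q [ 0.37  0.18 -0.95  2.2  -0.36  0.58 -0.33]
need units [-0.02 -0.04 -0.03]
```

```bash
python3 -m jog '[[[0.3,0,0,0.04,0],[0.3,0,0,0,0],[0.65,0,0,0,0],[0.65,0,0,0,0],[0.65,0,0,0,0]]]' | head -5
python3 - <<'E'
from h import *
to(place(30,42,[.001,.007,.0223],.12))
E
```

```text
time: 25.18
position: [0.3883, 0.3543, 0.033]
tool_rot: [-2.043, -1.937, -0.488]
ft_force: [-0.1, -0.4, 0.1]
grip_width: 0.626
t 25.18 caddy mm [38.8 39.8 33. ] pos [0.3883 0.3543 0.033 ] F [-0.1 -0.4  0.1] grip 0.626
zaxis in caddy [0.429, -0.025, -0.903] turn for jaw||x -90.1 ||y -179.4 q [ 0.36  0.19 -0.95  2.2  -0.36  0.58 -0.34]
need units [-0.01 -0.04 -3.07]
```

```bash
python3 -m jog '[[[0.65,0,0,-0.5,0],[0.65,0,0,-0.8,0],[0.65,0,0,-1,0],[0.65,0,0,-1,0],[0.65,-0.5,0,-0.5,0],[0.65,-1,0.8,-0.5,0],[0.7,-1,0.8,-0.5,0],[0.7,-1,0.8,-0.5,0]]]' | head -3
python3 - <<'E'
from h import *
to(tcp([.471,-.121,0],back=.1)); lid("pics/p2.png")
E
```

```text
time: 26.18
position: [0.4686, 0.1302, 0.1669]
tool_rot: [-2.044, -1.938, -0.488]
t 26.18 caddy mm [-180.3  -53.2  166.9] pos [0.4686 0.1302 0.1669] F [0.6 0.4 0.7] grip 0.693
zaxis in caddy [0.429, -0.026, -0.903] turn for jaw||x -90.1 ||y -179.4 q [ 0.71 -0.01 -0.7   2.02 -0.5   1.14  0.17]
need units [-7.07  0.34 -1.75]
pts 4375
lid angle med 1.206 pct [1.19 1.25] rmax 173.0
```

View pics/p2.png

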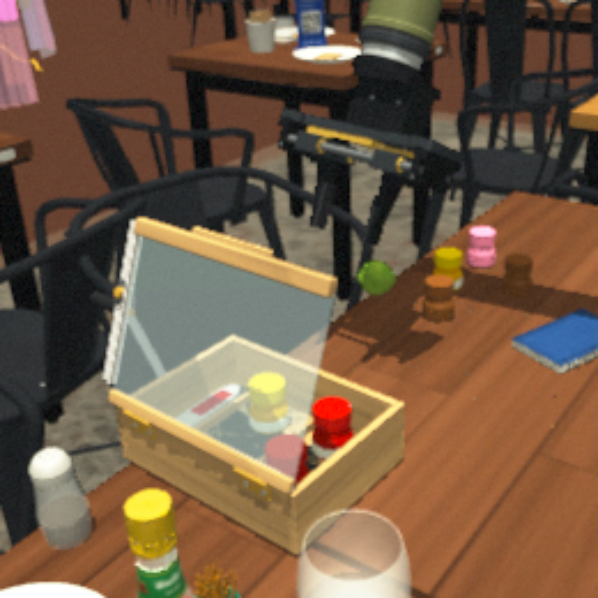

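The new red jar stands upright behind the old red one, (288,455) in the crop, and the lid is still at 1.206. Now the yellow one.

```bash
python3 -m jog '[[[0.7,-1,0,-0.25,0],[0.7,-1,0,-0.25,0],[0.7,-1,0,-0.25,0],[0.7,-1,0,-0.25,0],[0.7,-1,0.1,-0.25,0],[0.7,-1,0.1,-0.25,0],[0.7,-1,0.1,-0.25,0],[0.7,0,0,0,0]]]' | head -3
python3 - <<'E'
from h import *
to(tcp([.471,-.121,0],back=.0))
E
```

```text
time: 27.22
position: [0.464, -0.1548, 0.109]
tool_rot: [-2.049, -1.931, -0.488]
t 27.23 caddy mm [-465.1  -65.1  109. ] pos [ 0.464  -0.1548  0.109 ] F [0.4 0.5 1. ] grip 0.703
zaxis in caddy [0.429, -0.026, -0.903] turn for jaw||x -90.5 ||y -179.8 q [ 0.96  0.25 -0.44  1.87 -0.32  1.23  0.59]
need units [-0.01  0.07  2.49]
```

```bash
python3 -m jog '[[[0.7,0,0.07,0.7,0],[0.7,0,0,0.7,0],[0.7,0,0,0.6,0],[0.7,0,0,0.4,0],[0.7,0,0,0,0],[0.3,0,0,0,0],[0.3,0,0,0,0],[0.3,0,0,0,0],[0.3,0,0,0,0]]]' 20 | head -6
python3 - <<'E'
from h import *
to(tcp([.471,-.121,0]))
E
```

```text
time: 28.35
position: [0.4724, -0.1111, 0.0241]
tool_rot: [-2.044, -1.938, -0.489]
ft_force: [-0.4, -0.8, 2.8]
grip_width: 0.41
t 28.35 caddy mm [-421.1  -71.    24.1] pos [ 0.4724 -0.1111  0.0241] F [-0.4 -0.8  2.8] grip 0.41
zaxis in caddy [0.429, -0.026, -0.903] turn for jaw||x -90.1 ||y -179.4 q [ 0.9   0.35 -0.46  1.97 -0.31  1.03  0.57]
need units [-0.1  -0.01  0.1 ]
```

```bash
python3 -m jog '[[[0.3,0,0,-0.5,0],[0.3,0,0,-1,0],[0.3,0,0,-1,0],[0.3,0,0,-0.9,0],[0.3,0.5,0,0,0],[0.3,1,0,0.4,0],[0.3,1,0,0.45,0],[0.3,1,0,0.45,0],[0.3,1,0,0.45,0]]]' 25 | head -6
python3 - <<'E'
from h import *
to(place(30,-29,[.0014,.0099,.0241],.12))
E
```

```text
time: 29.48
position: [0.4752, 0.0262, 0.1597]
tool_rot: [-2.042, -1.937, -0.486]
ft_force: [0.3, -0.9, -0.4]
grip_width: 0.408
t 29.48 caddy mm [-283.8  -65.9  159.7] pos [0.4752 0.0262 0.1597] F [ 0.3 -0.9 -0.4] grip 0.408
zaxis in caddy [0.429, -0.023, -0.903] turn for jaw||x -90.0 ||y -179.4 q [ 0.81  0.06 -0.59  1.97 -0.44  1.2   0.34]
need units [ 6.   -0.98  3.22]
```

```bash
python3 -m jog '[[[0.3,1,-0.25,0.5,0],[0.3,1,-0.25,0.5,0],[0.3,1,-0.25,0.5,0],[0.3,1,-0.25,0.5,0],[0.3,1,0,0.5,0],[0.3,0.7,0,0.4,0],[0.3,0.3,0,0.2,0],[0.3,0,0,0,0]]]' | head -6
python3 - <<'E'
from h import *
to(place(30,-29,[.0014,.0099,.0241],0)); lid("pics/p3.png")
E
```

```text
time: 30.48
position: [0.4504, 0.297, 0.1496]
tool_rot: [-2.039, -1.94, -0.485]
ft_force: [0.2, -0.1, -1.8]
grip_width: 0.41
t 30.48 caddy mm [-14.8 -25.5 149.6] pos [0.4504 0.297  0.1496] F [ 0.2 -0.1 -1.8] grip 0.41
zaxis in caddy [0.429, -0.021, -0.903] turn for jaw||x -89.8 ||y -179.3 q [ 0.53  0.04 -0.9   2.02 -0.46  0.94 -0.17]
need units [0.03 0.04 3.13]
pts 6899
lid angle med 1.195 pct [0.91 1.24] rmax 265.0
```

View pics/p3.png

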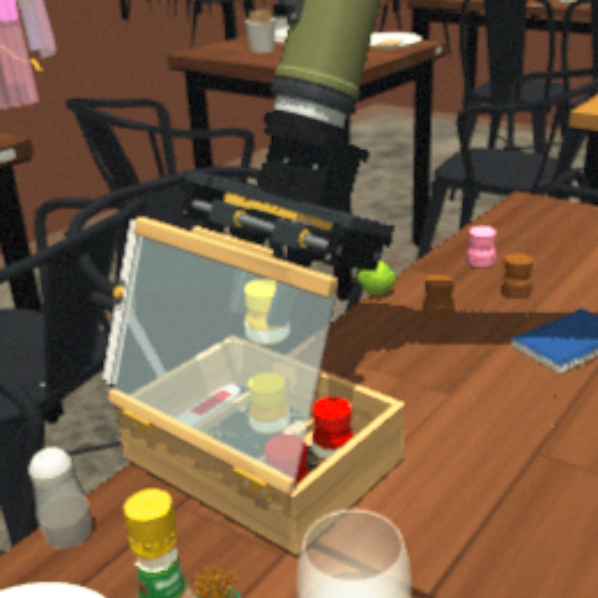

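The yellow jar is over the right lane at (263,310) in the crop, nearly upright, with the lid unchanged. Descending.

```bash
python3 -m jog '[[[0.3,0.03,0.04,0.5,0],[0.3,0,0,0.7,0],[0.3,0,0,0.7,0],[0.3,0,0,0.5,0],[0.3,0,0,0.3,0],[0.3,0,0,0.2,0],[0.3,0,0,0.1,0],[0.3,0,0,0,0]]]' | head -5
python3 - <<'E'
from h import *
to(place(30,-29,[.0014,.0099,.0241],0)); lid()
E
```

```text
time: 31.52
position: [0.4604, 0.3476, 0.0428]
tool_rot: [-2.044, -1.937, -0.488]
ft_force: [-0.2, 1.1, -0.5]
grip_width: 0.407
t 31.52 caddy mm [ 36.2 -32.6  42.8] pos [0.4604 0.3476 0.0428] F [-0.2  1.1 -0.5] grip 0.407
zaxis in caddy [0.429, -0.025, -0.903] turn for jaw||x -90.1 ||y -179.4 q [ 0.33  0.31 -0.87  2.06 -0.22  0.64 -0.38]
need units [ 0.02 -0.07  0.17]
pts 6304
lid angle med 1.197 pct [0.93 1.24] rmax 260.0
```

```bash
python3 -m jog '[[[0.3,0,-0.07,0.1,0],[0.3,0,0,0.08,0],[0.3,0,0,0,0]]]' | head -5
python3 - <<'E'
from h import *
to(place(30,-29,[.0014,.0099,.0241],0))
E
```

```text
time: 31.95
position: [0.4577, 0.3512, 0.0362]
tool_rot: [-2.043, -1.938, -0.488]
ft_force: [0.1, -0.0, 0.2]
grip_width: 0.41
t 31.95 caddy mm [ 39.7 -29.7  36.2] pos [0.4577 0.3512 0.0362] F [ 0.1 -0.   0.2] grip 0.41
zaxis in caddy [0.43, -0.025, -0.903] turn for jaw||x -90.1 ||y -179.4 q [ 0.32  0.32 -0.87  2.06 -0.21  0.62 -0.39]
need units [ 0.02  0.   -0.02]
```

Contact has begun (the vertical force went from -1.8 to about 0). One small press, then release and retreat.

```bash
python3 -m jog '[[[0.3,0,0,0.05,0],[0.3,0,0,0.02,0],[0.3,0,0,0,0],[0.6,0,0,0,0],[0.6,0,0,0,0],[0.6,0,0,0,0]]]' | head -5
python3 -m jog '[[[0.6,0,0,-0.5,0],[0.6,0,0,-0.8,0],[0.6,0,0,-1,0],[0.6,0,0,-1,0],[0.6,-0.5,0,-0.5,0],[0.6,-1,0,-0.5,0],[0.6,-1,0,-0.5,0],[0.6,-1,0,-0.5,0],[0.6,-1,0,-0.5,0],[0.6,0,0,0,0]]]' | head -5
python3 - <<'E'
from h import *
to(w(0,0,0)); lid("pics/p4.png")
im,d=eyes.get_image("top"); a=cv2.resize(im[145:265,140:240],None,fx=4,fy=4)[:,:,::-1]
b=cv2.imread("pics/p4.png")[150:520,60:440]; o=np.zeros((480,790,3),np.uint8); o[:,:400]=a; o[:370,405:785]=b; cv2.imwrite("pics/p5.png",o)
E
```

```text
time: 32.7
position: [0.4579, 0.352, 0.0333]
tool_rot: [-2.044, -1.937, -0.488]
ft_force: [0.1, -0.5, 0.7]
grip_width: 0.584
time: 33.95
position: [0.4393, 0.0872, 0.1654]
tool_rot: [-2.051, -1.931, -0.489]
ft_force: [0.1, 0.4, -1.4]
grip_width: 0.599
t 33.95 caddy mm [-225.   -26.5  165.4] pos [0.4393 0.0872 0.1654] F [ 0.1  0.4 -1.4] grip 0.599
zaxis in caddy [0.429, -0.027, -0.903] turn for jaw||x -90.5 ||y -179.8 q [ 0.82 -0.08 -0.68  2.07 -0.53  1.19  0.3 ]
need units [ 3.31 -0.82  6.13]
pts 4355
lid angle med 1.205 pct [1.19 1.25] rmax 173.0
```

View pics/p5.png

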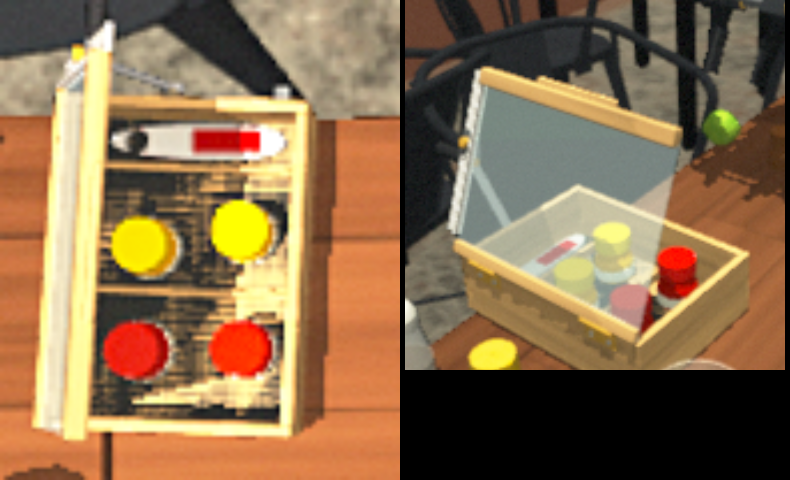

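All four jars stand upright: new yellow at (143,245) behind old yellow at (243,230), new red at (136,350) behind old red at (241,348). One numeric check, then I hand in.

```bash
python3 - <<'E'
from h import *
from bench import job
K,T=cam("top")
for n,u,v in(("newY",143,245),("oldY",243,230),("newR",136,350),("oldR",241,348)):
    u=140+u/4;v=145+v/4
    r=T[:3,:3]@np.array([(u-K[0,2])/K[0,0],(v-K[1,2])/K[1,1],1]); p=T[:3,3]+r*(.062-T[2,3])/r[2]; print(n,c(p).round(1))
lid()
d=eyes.get_image("side")[1]; d0=np.load("pics/side0.npz")
for n,(r0,r1,c0,c1) in dict(lime=(170,192,252,275),salt=(252,302,110,145)).items():
    A=cloud("side",d)[r0:r1,c0:c1];B=cloud("side",d0['d'])[r0:r1,c0:c1]; print(n,np.nanmedian(abs(A-B)[B[...,2]>.02],0).round(4))
job.close_job()
E
```

```text
newY [ 24.  -28.9  62. ]
oldY [-41.7 -41.4  62. ]
newR [24.5 40.3 62. ]
oldR [-44.5  36.4  62. ]
pts 4365
lid angle med 1.206 pct [1.19 1.25] rmax 173.0
lime [0.001  0.0016 0.0009]
salt [0.0009 0.0006 0.0008]
the job is handed in; nothing more can be done
```

I propped the lid on its own stay and stood both new jars behind the old jars of their colour, handing in at about 34 s of the 67 s allowed.

- **Lid:** I swung the stay up by its knob until the lid dipped from 1.26 to 1.22 rad, which showed the roller was behind the catch, then let go. In the last check it stood at about 1.21 rad, with the hand well clear of the caddy.
- **Tool tilt:** The moves have no tilt axis, so I pushed past the arm's inner reach limit. The IK left the tool leaning about 25° toward the caddy's rear, and it kept that lean for both jars.
- **Jars:** The last top view puts new yellow at caddy x = 24, y = -29 mm and new red at x = 24.5, y = 40 mm. The old jars are in front at about x = -42 mm (yellow) and -44.5 mm (red). All four look upright.
- **Bystanders:** The lime and salt shaker show no movement beyond about 2 mm camera noise.
- **Disagreement:** The new jars read about 6 mm nearer the front than my aim of x = 30. That reading was taken partly past the tilted lid, and both positions are inside the allowed range.
- **Not measured:** I did not measure the height of the jars' undersides after release. I judged them on the floor from the contact force and the pictures.

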